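# Slide the spray can home into the bottle rack

## Task

The tall spray can left standing before the open side of the low white bottle rack belongs in the rack's one empty bay. Push it there gently with the fingertips, low on its body so that it slides over the worktop upright without rocking or leaving the surface, until it stands fully home against the rack's back plate. Do not flick it or lift it, leave the other cans, the pot and the jar where they stand, and draw the hand clear at the end.

Things in the scene. Friction and masses are not known exactly. Their poses are not given: they have to be found in the camera images.
- tall_can: the can to push: round spray can with a tall cap, 59 mm diameter, 231 mm tall, about 0.2 kg, standing alone in front of the rack, straight-sided from the base up. Origin: centre of its underside; z is up its axis. Pushed lower than about 30 mm it slides; pushed high it tips. Wall shelves (underside 0.48 m up) overhang beyond the line from (0.37, -0.68) to (0.67, -0.16).
- bottle_rack: low white fixed rack, no floor: back plate 238 mm wide, 64 mm tall; 4 dividers 39 mm tall, 6 mm thick, make 3 bays at y = -78, 0, +78 mm, 72 mm clear; left or middle one empty. x points from the open front into the bays, y left along the plate; origin on the worktop, middle of the centre bay. Plate face at x = +31 mm, dividers' front ends at x = -26 mm; tall can is home at x = +1.5 mm.
- place_mark: flat grey ring, 63 mm across, printed on the worktop in the empty bay (no thickness to speak of, nothing can catch on it). Origin: its centre, at the bay's centre, x = 0 in the rack's frame.
- rack_can_plain: bystander: pink spray can, 58 mm diameter, 191 mm tall, loose, standing in a bay of the rack. Origin: centre of its underside.
- rack_can_small: bystander: spray can with a tall round cap, 52 mm diameter, 171 mm tall, loose, standing in another bay of the rack. Origin: centre of its underside.
- pot: bystander: low round pot with a grey lid, 69 mm diameter, 41 mm tall, loose, standing in front of the rack to the right (about x = -140, y = -180 mm in the rack's frame). Origin: centre of its underside.
- jar: bystander: small jar with a black lid, 44 mm diameter, 105 mm tall, loose, standing just right of the rack (-y end). Origin: centre of its underside.

How it is judged:
By the outcome, as a careful person would: the job done as asked, in the order asked, and still so for the second after the job is handed in, with the robot touching nothing.
It also fails if it takes over 45 s, if anything falls off the work surface, if the arm or the gripper's body presses on something with over 40 N, if the wrist force passes 120 N, or if a joint passes its speed limit or range.

## Robot

A 6-joint arm with a two-finger parallel gripper is mounted at the origin on a cart in front of the work surface, level with it; the furniture and walls round the work are solid. World frame = base frame: x ahead of the robot, y to its left, z up, the work surface at z = 0. Lengths are in mm, angles in rad, forces in N, time in s.
With the tool pointing down it reaches from about 325 to 875 mm from the base axis. Payload 4.4 kg.
Tool frame: the origin (TCP) lies on the centre line of the jaws, within the pads' length; the fingertips stand ahead of it and the grasp point (between the pads) lies 6 mm ahead of it (ctrl.tcp_to_tips is the z of the fingertips in the tool frame, in mm); z points along the fingers, y is the line along which they close (so a half turn about z gives the same grasp; the last joint's range is limited). The gripper opens to 85 mm and grips with 20 to 120 N. Pads are 22 mm wide; open, the fingers measure 114 mm over their backs; the gripper's body (76 mm by 85 mm) begins 54 mm behind the grasp point. The pads swing forward as they close: fully open they stand 13 mm farther back than shut.
Start: joints at [0.964, 0.207, 1.542, -0, 1.393, -0.15], TCP at [253.63, 516.042, 256.282] pointing down, gripper open.
Joint ranges: [-2.73, 2.73], [-0.86, 2.22], [0.23, 2.46], [-1.11, 4.25], [0.08, 2.63], [-2.82, 2.82]. Speed limits (rad/s): [2.79, 2.79, 3.14, 3.14, 3.14, 3.14].

## Interface

Orientations are given as a 3x3 rotation matrix whose columns are the frame's x, y, z axes.
In Python, from plant import ctrl, sensors, optics gives the robot as it stands. Calls block until the motion is done:
- ctrl.move_ptp(position, orientation): joint-space move of the TCP to a pose.
- ctrl.move_l(position, rot=None, vel=150, threshold=None): straight line of the TCP; rot=None keeps the orientation; vel is the mean speed in mm/s. With threshold (N) it stops when the force on the tool has changed by that much, and returns True; else False.
- ctrl.set_joints(angles): joint-space move.
- ctrl.gripper_to(opening, force=None): finger opening in mm; force is the grip in N (None keeps the last); returns when the fingers have stopped.
- ctrl.hold(seconds).
- ctrl.solve_ik(position, orientation): joint angles nearest the present ones, or None.
- sensors.read_state(): the state.
- optics.grab_frame(name): name is "scene" or "side" or "wrist"; returns (picture, depth): 400x640x3 uint8, red, green, blue; 400x640 float32, mm along the optical axis (not along the pixel's ray), 0 where there is no reading.
- optics.camera_params(name): a dict with "mtx" (3x3 intrinsics, pixels), "R" (3x3) and "t" (3): a world point X has camera coordinates R X + t; the wrist camera has in their place "T_tool_cam" (4x4, takes a point from camera to tool coordinates, whose origin is the TCP and whose axes are the flange's). Camera axes: x right, y down, z forward; pixel columns grow to the right and rows downward; lengths in mm; the calibration is good to about 2 mm. The wrist camera is an equidistant fisheye: a pixel r from the principal point sees the ray r / f radians off the axis. A picture is of the moment at which its call begins: read the wrist's pose just before it. camera_params takes no time and is no camera call.
A pose or a line that the arm cannot do raises ctrl.MotionError and nothing moves.
- ctrl.finish_job(): hands the job in; it is judged then, once.
The state is a dict: "t": time; "q": joint angles; "qvel": joint speeds; "tau": joint torques, N m; "eef_pos": TCP position; "eef_rot": TCP orientation; "force": force on the tool from outside, world axes, zero at the start; "wrist_torque": the same for the moment, N m; "grip_width": finger opening in mm; "grasp_force": force on a finger pad.
Only numpy, scipy, OpenCV 4.12 (cv2) and the standard library are available. Lean on these libraries where they do the work, as an engineer would, in place of code of your own. Each camera call takes 0.05 s, during which the arm holds its last target. There are 200 camera calls.

## Working session

There is one attempt and no reset: what is moved stays moved. The work goes in short steps, each a Python script; the robot and the scene stay as the last script left them, time stands still between calls to the robot, and variables do not carry over. Pictures are saved under pics/ and viewed, at most 10 in all, crops included, and the job is handed in when it is done.

```bash
mkdir -p pics; python3 - <<'E'
from plant import ctrl, sensors, optics
import cv2, numpy as np
for n in ("scene","side"):
    p,d=optics.grab_frame(n); cv2.imwrite(f"pics/{n}.png",p[:,:,::-1]); np.savez(f"{n}.npz",p=p,d=d,**optics.camera_params(n))
    c=optics.camera_params(n); print(n,c["mtx"].round(1).tolist(),c["R"].round(3).tolist(),c["t"].round(0).tolist(),(d>0).mean())
s=sensors.read_state();print(s["t"],s["eef_pos"],s["eef_rot"],ctrl.tcp_to_tips)
E
```

```text
scene [[466.2, 0.0, 315.0], [0.0, 466.2, 203.4], [0.0, 0.0, 1.0]] [[-0.623, -0.782, -0.009], [-0.6, 0.486, -0.636], [0.501, -0.391, -0.772]] [73.0, 489.0, 526.0] 0.995953125
side [[413.8, 0.0, 318.5], [0.0, 413.8, 193.7], [0.0, 0.0, 1.0]] [[0.838, -0.546, -0.016], [-0.375, -0.554, -0.743], [0.397, 0.628, -0.669]] [-587.0, 22.0, 877.0] 0.99582421875
0.1 [253.25164034 515.528696   255.25182063] [[-8.97499118e-01  4.41014749e-01 -1.15129674e-03]
 [ 4.41016158e-01  8.97497571e-01 -1.69063383e-03]
 [ 2.87691578e-04 -2.02508284e-03 -9.99997908e-01]] 25.0
```

View pics/scene.png

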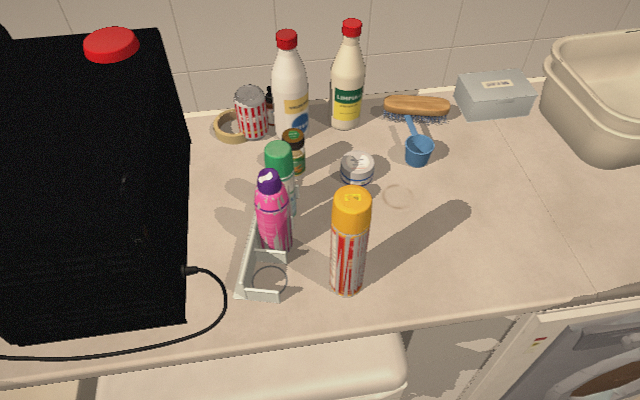

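View pics/side.png

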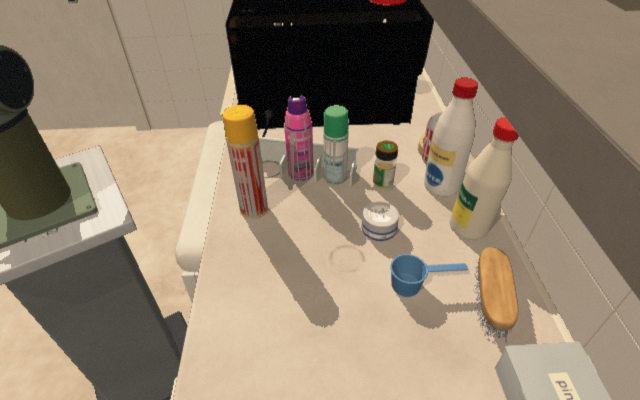

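The scene view shows the yellow-capped can with its base near (347,292). The rack's empty left bay has its ring near (270,281), with the pink can in the middle bay (275,245), the green can in the right bay, the pot at (357,168) and the jar at (293,150). The side view agrees: yellow can base (252,210), ring (270,168), and the rack beside the pink can.

```bash
cat > h.py <<'E'
import numpy as np, cv2
def load(n): return dict(np.load(f"{n}.npz"))
def cloud(f):
    v,u=np.indices(f["d"].shape); K=f["mtx"]; d=f["d"]
    c=np.stack([(u-K[0,2])/K[0,0]*d,(v-K[1,2])/K[1,1]*d,d],-1)
    return (c-f["t"])@f["R"]
def ray(f,u,v,z=0):
    r=f["R"].T@np.linalg.solve(f["mtx"],[u,v,1]); o=-f["R"].T@f["t"]
    return o+r*(z-o[2])/r[2]
E
python3 - <<'E'
from h import *
for n,px in (("scene",dict(ring=(270,281),can=(347,290),pot=(357,155))),("side",dict(ring=(269,169),can=(252,208),pot=(380,212)))):
    f=load(n); P=cloud(f)
    print(n,{k:ray(f,*p,41 if k=="pot" else 0).round(0).tolist() for k,p in px.items()})
    hsv=cv2.cvtColor(f["p"],cv2.COLOR_RGB2HSV)
    for name,lo,hi,zr in (("yellowcap",(18,150,100),(30,255,255),(222,240)),("pink",(140,80,60),(175,255,255),(20,200)),("green",(60,80,40),(85,255,255),(160,180))):
        m=cv2.inRange(hsv,lo,hi)>0; q=P[m&(P[...,2]>zr[0])&(P[...,2]<zr[1])&(np.hypot(P[...,0],P[...,1])<1000)]
        if len(q): 
            (c,r)=cv2.minEnclosingCircle(q[:,:2].astype(np.float32)); print(name,len(q),np.round(c),round(r),q.mean(0).round(0))
    # tall can body points low: circle fit with known r
    ring=ray(f,*px["ring"]); 
    b=np.hypot(*(P[...,:2]-ray(f,*px["can"])[:2]).transpose(2,0,1))
    q=P[(b<60)&(P[...,2]>20)&(P[...,2]<200)][:,:2]
    from scipy.optimize import least_squares
    s=least_squares(lambda c:np.hypot(*(q-c).T)-29.5,q.mean(0)+10,loss="soft_l1",f_scale=2); print("tall fit",s.x.round(1),len(q),np.sqrt(np.mean(s.fun**2)).round(1))
    # rack: white, z between 30 and 70 near the ring
    m=(P[...,2]>6)&(P[...,2]<70)&(np.hypot(P[...,0]-ring[0],P[...,1]-ring[1])<75)&(hsv[...,1]<60)
    vv,uu=np.nonzero(m); print("rack px",uu.min(),uu.max(),vv.min(),vv.max(),len(uu)); 
    q=P[m&(P[...,2]>56)]; print("plate top",len(q),q.mean(0).round(0) if len(q) else "")
    if len(q)>10: 
        l=cv2.fitLine(q[:,:2].astype(np.float32),cv2.DIST_HUBER,0,.01,.01).ravel(); print(l.round(3))
    x0,x1,y0,y1=(215,375,170,310) if n=="scene" else (215,375,90,230)
    cv2.imwrite(f"pics/{n}_c.png",cv2.resize(f["p"][y0:y1,x0:x1,::-1],None,fx=4,fy=4,interpolation=cv2.INTER_CUBIC))
E
python3 -c "
import cv2,numpy as np
a=cv2.imread('pics/scene_c.png');b=cv2.imread('pics/side_c.png');cv2.imwrite('pics/both.png',cv2.resize(np.hstack([a,b]),(800,350)))
cv2.imwrite('pics/sc.png',a)"
```

```text
scene {'ring': [452.0, -167.0, 0.0], 'can': [354.0, -260.0, -0.0], 'pot': [560.0, -464.0, 41.0]}
yellowcap 980 [ 367. -267.] 27 [ 364. -265.  229.]
pink 1809 [ 513. -218.] 35 [ 493. -211.  125.]
green 212 [ 542. -262.] 46 [ 552. -271.  167.]
tall fit [ 368.2 -269. ] 2324 0.7
rack px 238 290 227 301 1548
plate top 303 [ 482. -154.   63.]
[   0.694   -0.72   482.116 -148.815]
side {'ring': [456.0, -166.0, 0.0], 'can': [366.0, -261.0, 0.0], 'pot': [548.0, -449.0, 41.0]}
yellowcap 482 [ 366. -269.] 26 [ 364. -274.  229.]
pink 1320 [ 541. -160.] 100 [ 500. -235.  121.]
green 151 [ 561. -280.] 23 [ 555. -290.  167.]
tall fit [ 367.9 -265. ] 2328 0.9
rack px 259 293 136 177 697
plate top 123 [ 480. -157.   62.]
[   0.654   -0.757  479.241 -146.123]
```

View pics/sc.png

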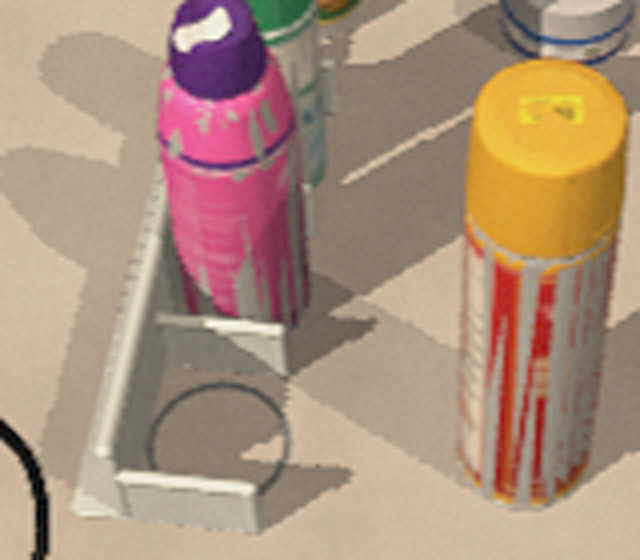

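View pics/side_c.png

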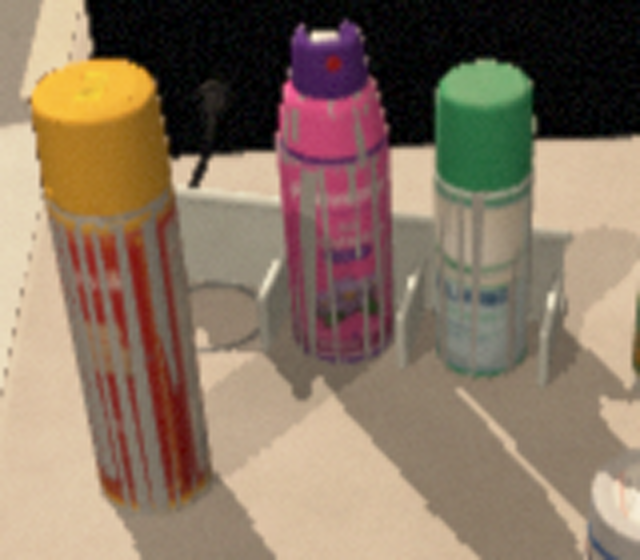

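Crops: the ring is centred at about scene (270,280). The divider front top corners are at scene (279,291) and (287,251), and at side (284,155), (319,158) and (354,160). Next I fix the rack frame from these and check the IK for a tilted two-finger cradle push.

```bash
cat >> h.py <<'E'
def tool(th,a):
    # y horizontal across the push, z forward-down; a = tilt from vertical; push heading th
    d=np.array([np.cos(th),np.sin(th),0]); z=np.sin(a)*d+np.array([0,0,-np.cos(a)])
    y=np.array([-np.sin(th),np.cos(th),0]); return np.c_[np.cross(y,z),y,z]
E
python3 - <<'E'
from h import *
from plant import ctrl
S,D=load("scene"),load("side")
A=ray(S,269.7,280.3);B=ray(D,269,169)
pts=[(ray(S,279.25,291.25,39),(-26,117)),(ray(S,287,251.5,39),(-26,39)),(ray(D,284.25,155.5,39),(-26,39)),(ray(D,319,158,39),(-26,-39)),(ray(D,354.25,160.5,39),(-26,-117))]
for p,r in pts: print(p.round(1),r)
W=np.array([p[:2] for p,_ in pts]+[A[:2],B[:2]]);R=np.array([r for _,r in pts]+[(0,78),(0,78)],float)
cw,cr=W.mean(0),R.mean(0); H=(R-cr).T@(W-cw); th=np.arctan2(H[0,1]-H[1,0],H[0,0]+H[1,1])
M=np.array([[np.cos(th),-np.sin(th)],[np.sin(th),np.cos(th)]]); o=cw-M@cr
print("theta",th,np.degrees(th),"origin",o,"\nresid in rack",((W-o)@M-R).round(1).tolist())
print("can in rack",((np.array([368,-267])-o)@M).round(1))
for n in (S,D):
    P=cloud(n); q=(P[...,:2]-o)@M; z=P[...,2]
    m=(z>15)&(z<55)&(abs(q[...,1]-78)<28)&(abs(q[...,0]-31)<12); print("plate face x",np.percentile(q[m][:,0],[10,50,90]).round(1),m.sum(), "slope",np.polyfit(q[m][:,1],q[m][:,0],1).round(3))
np.savez("rack.npz",th=th,o=o)
for flip in (0,1):
  for a in (40,45,50,55,60):
    T=tool(th,np.radians(a)); 
    if flip: T=T@np.diag([-1,-1,1])
    for xr,yr in ((-260,58),(-190,58),(-40,78)):
        tip=np.r_[o+M@np.array([xr,yr]),14]; q=ctrl.solve_ik(tip-25*T[:,2],T); print(flip,a,xr,None if q is None else np.round(q,2))
E
```

```text
[ 406.8 -156.9   39. ] (-26, 117)
[ 461.3 -212.7   39. ] (-26, 39)
[ 487.2 -188.2   39. ] (-26, 39)
[ 546.4 -239.8   39. ] (-26, -39)
[ 605.4 -291.    39. ] (-26, -117)
theta 1.006832581820884 57.687257614596795 origin [ 521.61880463 -202.31892394] 
resid in rack [[3.0, 4.3], [-15.0, 6.4], [19.5, -2.3], [7.6, -1.9], [-4.1, -1.2], [-6.3, -1.9], [-4.7, -3.3]]
can in rack [-136.8   95.3]
plate face x [20.7 25.7 30.5] 149 slope [0.227 8.127]
plate face x [22.4 26.4 30.8] 273 slope [ 0.226 10.053]
0 40 -260 [-1.33  0.65  1.61  0.49  1.43  2.17]
0 40 -190 [-1.24  0.59  1.71  0.54  1.36  2.2 ]
0 40 -40 [-1.02  0.48  1.91  0.67  1.19  2.29]
0 45 -260 [-1.36  0.7   1.58  0.52  1.5   2.14]
0 45 -190 [-1.27  0.64  1.68  0.58  1.42  2.17]
0 45 -40 [-1.06  0.53  1.89  0.71  1.25  2.23]
0 50 -260 [-1.38  0.75  1.54  0.55  1.57  2.11]
0 50 -190 [-1.29  0.69  1.65  0.61  1.49  2.14]
0 50 -40 [-1.09  0.58  1.87  0.75  1.32  2.17]
0 55 -260 [-1.4   0.8   1.5   0.59  1.64  2.1 ]
0 55 -190 [-1.32  0.74  1.62  0.64  1.55  2.11]
0 55 -40 [-1.12  0.64  1.85  0.79  1.38  2.13]
0 60 -260 [-1.41  0.85  1.47  0.62  1.7   2.08]
0 60 -190 [-1.33  0.8   1.59  0.67  1.62  2.09]
0 60 -40 [-1.14  0.69  1.82  0.82  1.44  2.09]
1 40 -260 [-1.33  0.65  1.61  0.49  1.43 -0.98]
1 40 -190 [-1.24  0.59  1.71  0.54  1.36 -0.94]
1 40 -40 [-1.02  0.48  1.91  0.67  1.19 -0.85]
1 45 -260 [-1.36  0.7   1.58  0.52  1.5  -1.  ]
1 45 -190 [-1.27  0.64  1.68  0.58  1.42 -0.97]
1 45 -40 [-1.06  0.53  1.89  0.71  1.25 -0.91]
1 50 -260 [-1.38  0.75  1.54  0.55  1.57 -1.03]
1 50 -190 [-1.29  0.69  1.65  0.61  1.49 -1.01]
1 50 -40 [-1.09  0.58  1.87  0.75  1.32 -0.97]
1 55 -260 [-1.4   0.8   1.5   0.59  1.64 -1.05]
1 55 -190 [-1.32  0.74  1.62  0.64  1.55 -1.03]
1 55 -40 [-1.12  0.64  1.85  0.79  1.38 -1.01]
1 60 -260 [-1.41  0.85  1.47  0.62  1.7  -1.06]
1 60 -190 [-1.33  0.8   1.59  0.67  1.62 -1.06]
1 60 -40 [-1.14  0.69  1.82  0.82  1.44 -1.06]
```

The side-view "front" corners were misread: they were the divider tops' rear ends, so the fit disagrees with itself. I'll redo the rack pose from depth points on the plate face and divider tops, plus the ring.

```bash
python3 - <<'E'
from h import *
S,D=load("scene"),load("side")
ring=(ray(S,269.7,280.3)+ray(D,269,169))[:2]/2
th=np.radians(44.5)
C=[cloud(S),cloud(D)]
for it in range(4):
    M=np.array([[np.cos(th),-np.sin(th)],[np.sin(th),np.cos(th)]])
    sl=[]
    for P in C:
        q=(P[...,:2]-ring)@M; z=P[...,2]   # bay frame: ring at 0,0
        m=(z>8)&(z<58)&(abs(q[...,1])<30)&(abs(q[...,0]-31)<12); f=np.polyfit(q[m][:,1],q[m][:,0],1); sl.append((f[0],f[1],m.sum()))
    th-=np.arctan(np.average([s[0] for s in sl],weights=[s[2] for s in sl]))
    print(np.degrees(th).round(2),np.round(sl,3).tolist())
M=np.array([[np.cos(th),-np.sin(th)],[np.sin(th),np.cos(th)]])
for n,P in zip("SD",C):
    q=(P[...,:2]-ring)@M; z=P[...,2]
    for y0 in (39,-39,-117):
        m=(z>33)&(z<43)&(abs(q[...,1]-y0)<9)&(q[...,0]>-40)&(q[...,0]<24); 
        if m.sum()>5: print(n,"divider",y0,m.sum(),"y med",np.median(q[m][:,1]).round(1),"x range",np.percentile(q[m][:,0],[3,97]).round(1))
    m=(z>58)&(z<68)&(abs(q[...,0]-34)<12)&(abs(q[...,1])<50); print(n,"plate top",m.sum(),np.percentile(q[m][:,0],[5,50,95]).round(1),"left end y",q[m][:,1].max().round(1))
print("ring",ring,"can in bay",((np.array([368,-267])-ring)@M).round(1), "dividers from scene corners", [((ray(S,*p,39)[:2]-ring)@M).round(1) for p in ((279.25,291.25),(287,251.5))],"side",[((ray(D,*p,39)[:2]-ring)@M).round(1) for p in ((281.25,164.25),)])
np.savez("rack.npz",th=th,ring=ring)
E
```

```text
44.84 [[-0.006, 29.998, 191.0], [-0.006, 31.723, 405.0]]
44.83 [[-0.0, 29.998, 191.0], [0.0, 31.72, 404.0]]
44.83 [[-0.001, 29.998, 191.0], [0.0, 31.72, 404.0]]
44.83 [[-0.001, 29.998, 191.0], [0.0, 31.72, 404.0]]
S divider 39 117 y med 41.7 x range [-25.2  21.3]
S divider -39 114 y med -37.0 x range [-25.4  22.1]
S divider -117 8 y med -114.1 x range [-26.8 -23.3]
S plate top 243 [29.2 32.1 36.1] left end y 46.6
D divider -39 45 y med -37.8 x range [-26.8  16.6]
D divider -117 44 y med -115.3 x range [-25.3  21.7]
D plate top 94 [28.9 31.8 35.5] left end y 29.4
ring [ 454.98447565 -166.65217917] can in bay [-132.4   -9.8] dividers from scene corners [array([-27.3,  40.8]), array([-28. , -37.1])] side [array([-24.3, -40.1])]
```

```bash
cat >> h.py <<'E'
try:
    r=np.load("rack.npz"); th=float(r["th"]); ring=r["ring"]
    M=np.array([[np.cos(th),-np.sin(th)],[np.sin(th),np.cos(th)]]); T=tool(th,np.radians(50))
except Exception: pass
def tcp(x,y,z,L=25): return np.r_[ring+M@np.array([x,y]),z]-L*T[:,2]
def bay(p): return (np.asarray(p)[:2]-ring)@M
def find_can():
    from plant import optics
    from scipy.optimize import least_squares
    out=[]
    for n in ("scene","side"):
        p,d=optics.grab_frame(n); P=cloud(dict(d=d,**optics.camera_params(n)))
        m=(cv2.inRange(cv2.cvtColor(p,cv2.COLOR_RGB2HSV),(18,150,100),(30,255,255))>0)&(P[...,2]>165)&(P[...,2]<220)&(np.hypot(P[...,0],P[...,1])<700)
        q=P[m][:,:2]; cam=-(optics.camera_params(n)["R"].T@optics.camera_params(n)["t"])[:2]
        g=q.mean(0)-cam; g=g/np.linalg.norm(g)
        s=least_squares(lambda c:np.hypot(*(q-c).T)-29.5,q.mean(0)+20*g,loss="soft_l1",f_scale=2)
        out.append(np.r_[bay(s.x),m.sum(),np.abs(s.fun).mean()].round(1).tolist()); last=p; cv2.imwrite(f"pics/last_{n}.png",p[:,:,::-1])
    return out
E
python3 - <<'E'
from h import *
from plant import ctrl,sensors,optics
print("can before",find_can()); print(optics.camera_params("wrist")["T_tool_cam"].round(2))
ctrl.gripper_to(30,20); print("tips",ctrl.tcp_to_tips, sensors.read_state()["grip_width"])
hi=np.array(ctrl.solve_ik(tcp(-225,-9.8,380),T)); print(hi.round(2))
q=hi.copy(); q[0]=.964
ctrl.set_joints(q); ctrl.set_joints(hi)
s=sensors.read_state(); print(s["t"],s["eef_pos"],tcp(-225,-9.8,380),s["force"])
p,d=optics.grab_frame("scene"); cv2.imwrite("pics/hi.png",p[:,:,::-1])
E
```

```text
can before [[-133.7, -12.1, 652.0, 0.7], [-130.6, -8.2, 572.0, 0.8]]
[[ 0.0000e+00 -9.5000e-01 -3.1000e-01  7.9400e+01]
 [ 1.0000e+00  0.0000e+00  0.0000e+00  6.0000e-02]
 [-0.0000e+00 -3.1000e-01  9.5000e-01 -1.1632e+02]
 [ 0.0000e+00  0.0000e+00  0.0000e+00  1.0000e+00]]
tips 25.0 30.097416488455767
[-1.48  0.06  1.63  0.7   1.99  2.56]
6.0583 [ 289.25746861 -345.23423163  396.09832566] [ 288.73753714 -345.72691351  396.06969024] [-0.17049489  0.88624347 -0.46928878]
```

View pics/hi.png

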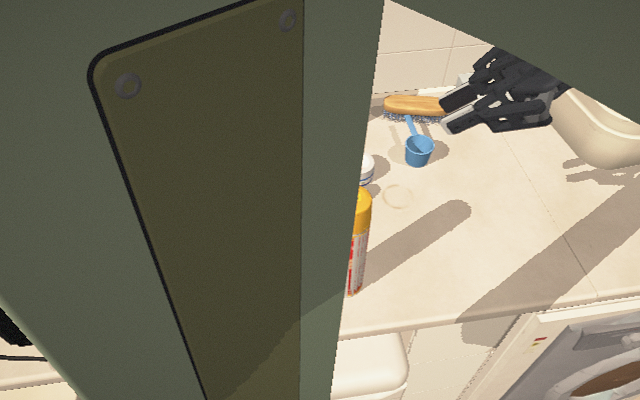

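The high pose shows the can undisturbed at (360,240) and the hand up at (500,100). The wrist camera would hang on the underside, so I'll half-turn the hand, descend and push to just before the bay.

```bash
sed -i 's/T=tool(th,np.radians(50))/T=tool(th,np.radians(50))@np.diag([-1.,-1,1])/' h.py
python3 - <<'E'
from h import *
from plant import ctrl,sensors,optics
q=np.array(ctrl.solve_ik(tcp(-225,-10,380),T)); print(q.round(2)); ctrl.set_joints(q)
ctrl.move_l(tcp(-225,-10,80),vel=200)
print(ctrl.move_l(tcp(-225,-10,13.5),vel=60,threshold=8))
s=sensors.read_state(); print(s["t"],s["eef_pos"]-tcp(-225,-10,13.5),s["force"])
p,d=optics.grab_frame("side"); cv2.imwrite("pics/low.png",cv2.resize(p[80:330,130:450,::-1],None,fx=2,fy=2))
E
```

```text
[-1.48  0.06  1.63  0.7   1.99 -0.58]
False
11.6667 [ 0.06000962 -0.28642572  0.27084828] [0.18371527 0.41422809 0.02102436]
```

View pics/low.png

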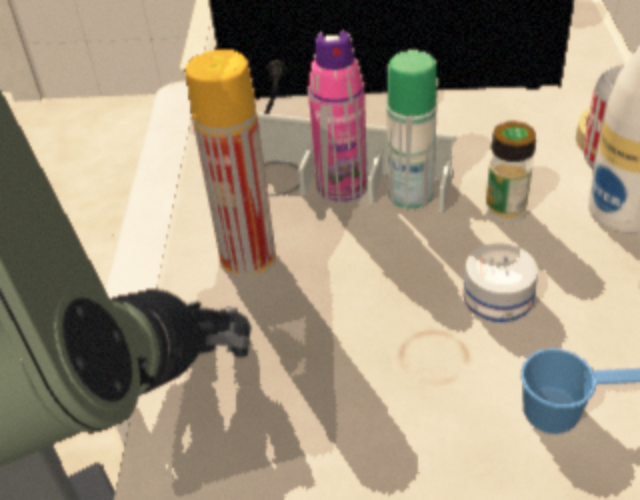

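The fingertips are low at crop (240,335), behind the can's base (245,265) and roughly in line with the bay at (280,178). Now the gentle push to in front of the bay.

```bash
python3 - <<'E'
from h import *
from plant import ctrl,sensors,optics
ctrl.move_l(tcp(-172,-10,13.5),vel=60)
ctrl.move_l(tcp(-150,-8,13.5),vel=25)
print(find_can())
ctrl.move_l(tcp(-100,1.5,13.5),vel=30)
s=sensors.read_state(); print(s["t"],bay(s["eef_pos"]+25*s["eef_rot"][:,2]),s["force"])
print(find_can())
p=cv2.imread("pics/last_scene.png");q=cv2.imread("pics/last_side.png")
cv2.imwrite("pics/mid.png",cv2.resize(np.hstack([p[120:340,180:420],q[70:290,180:420]]),None,fx=1.6,fy=1.6))
E
```

```text
h.py:28: RuntimeWarning: Mean of empty slice.
  g=q.mean(0)-cam; g=g/np.linalg.norm(g)
  ret = um.true_divide(
h.py:29: RuntimeWarning: Mean of empty slice.
  s=least_squares(lambda c:np.hypot(*(q-c).T)-29.5,q.mean(0)+20*g,loss="soft_l1",f_scale=2)
Traceback (most recent call last):
  File "h.py", line 29, in find_can
    s=least_squares(lambda c:np.hypot(*(q-c).T)-29.5,q.mean(0)+20*g,loss="soft_l1",f_scale=2)
ValueError: Initial guess is outside of provided bounds
```

The arm blocks the scene camera, so from here I use only views that show the cap.

```bash
sed -i 's/^        q=P\[m\]\[:,:2\];/        cv2.imwrite(f"pics\/last_{n}.png",p[:,:,::-1])\n        if m.sum()<100: continue\n        q=P[m][:,:2];/' h.py
python3 - <<'E'
from h import *
from plant import ctrl,sensors,optics
print(find_can())
ctrl.move_l(tcp(-100,1.5,13.5),vel=30)
s=sensors.read_state(); print(s["t"],bay(s["eef_pos"]+25*s["eef_rot"][:,2]),s["force"])
print(find_can())
q=cv2.imread("pics/last_side.png")
cv2.imwrite("pics/mid.png",cv2.resize(q[70:290,160:420],None,fx=2.5,fy=2.5))
E
```

```text
[[-118.1, -6.7, 569.0, 0.8]]
15.7833 [-100.02644159    1.54016634] [ 0.21221096 -0.67264409 -0.18982927]
[[-68.3, 2.8, 523.0, 0.9]]
```

View pics/mid.png

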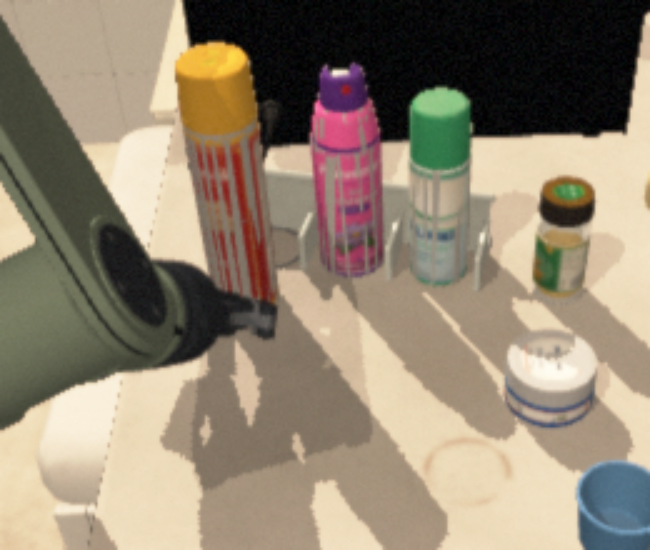

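The can stands upright in the finger notch at about (240,290) in the crop, measured at x=-68, y≈+2 in the bay frame, so it is lined up with the bay. Next I push it in and seat it lightly against the plate with a force stop.

```bash
python3 - <<'E'
from h import *
from plant import ctrl,sensors,optics
hit=ctrl.move_l(tcp(-40,1.2,13.5),vel=25,threshold=6)
s=sensors.read_state(); print(hit,s["t"],bay(s["eef_pos"]+25*s["eef_rot"][:,2]),s["force"],find_can())
if not hit:
    hit=ctrl.move_l(tcp(-24,1.2,13.5),vel=10,threshold=3.5)
    s=sensors.read_state(); print(hit,s["t"],bay(s["eef_pos"]+25*s["eef_rot"][:,2]),s["force"],find_can())
q=cv2.imread("pics/last_side.png")
cv2.imwrite("pics/home.png",cv2.resize(q[70:290,160:420],None,fx=2.5,fy=2.5))
E
```

```text
False 18.4333 [-40.02357336   1.19472699] [ 0.1759688  -0.71915034 -1.27871367] [[-8.3, 2.4, 483.0, 1.5]]
True 19.75 [-26.97867882   1.13957881] [-2.13524038 -2.00175028  2.4830947 ] [[4.3, 2.6, 473.0, 2.7]]
```

View pics/home.png

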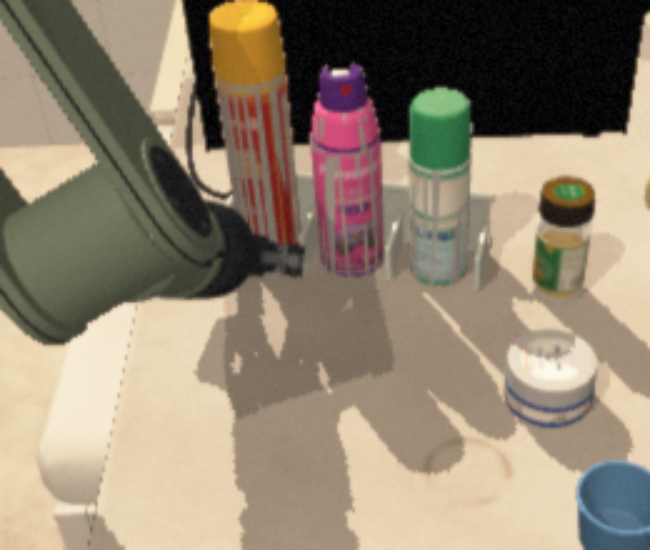

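The push stopped at about 3 N with the can measured at the plate and upright in the left bay. The pink and green cans have not moved. I draw back straight, lift clear and verify.

```bash
python3 - <<'E'
from h import *
from plant import ctrl,sensors,optics
ctrl.move_l(tcp(-45,1.2,13.5),vel=30)
ctrl.move_l(tcp(-150,1.2,14),vel=100)
ctrl.move_l(tcp(-235,1.2,250),vel=200)
q=np.array(ctrl.solve_ik(tcp(-235,1.2,250),T)); q[0]-=.5
try: ctrl.set_joints(q)
except ctrl.MotionError as e: print(e)
s=sensors.read_state(); print(s["t"],s["force"],find_can())
a=cv2.imread("pics/last_scene.png");b=cv2.imread("pics/last_side.png")
cv2.imwrite("pics/end.png",cv2.resize(np.hstack([a[110:330,180:420],b[50:270,180:420]]),None,fx=1.6,fy=1.6))
for n in ("scene","side"):
    P=cloud(dict(d=optics.grab_frame(n)[1],**optics.camera_params(n))); P0=cloud(load(n)); 
    # axis upright check: fit lower and upper body
    from scipy.optimize import least_squares
    B=(P[...,:2]-ring)@M
    for z0,z1 in ((70,120),(170,215)):
        w=B[(P[...,2]>z0)&(P[...,2]<z1)&(np.hypot(B[...,0]-2,B[...,1]-1)<36)]
        if len(w)>50: print(n,z0,least_squares(lambda c:np.hypot(*(w-c).T)-29.5,[2,1],loss="soft_l1",f_scale=1).x.round(1),len(w))
E
```

```text
24.0833 [-0.28697089 -0.43297628  0.13106092] [[1.4, -1.2, 654.0, 0.6], [4.1, 2.5, 475.0, 1.8]]
scene 70 [ 1.3 -0.5] 600
scene 170 [ 1.4 -1. ] 789
side 70 [3.7 2.3] 513
side 170 [4.  2.4] 600
```

View pics/end.png

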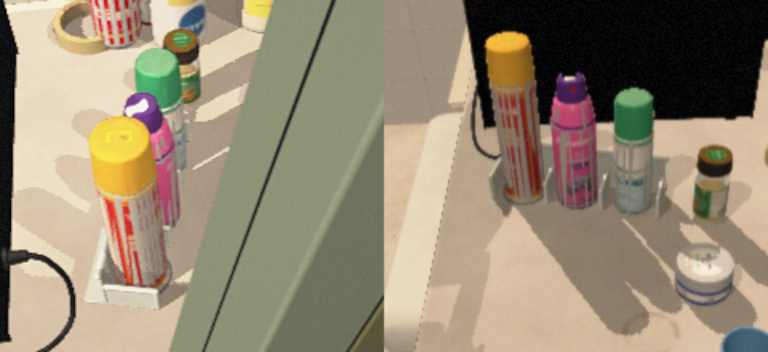

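The tall can stands upright in the left bay against the plate, at about (135,270) in the left half and (522,190) in the right half. Its measured position is x≈1.4 from the scene view and about 4 from the side view, and the other objects have not moved. The hand is clear, so I hand in.

```bash
python3 -c "
from plant import ctrl
print(ctrl.finish_job())"
```

```text
the job is handed in; nothing more can be done
None
```

The tall can stands upright in the rack's empty left bay, pushed home against the back plate (light 3 N force stop, about 24 s of robot time); the other objects look unmoved, the hand is clear, and the job is handed in.

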